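Move the climate logger from its charging dock to the read-out dock

ROBOT

A 6-joint arm with a two-finger parallel gripper is mounted at the origin on a cart in front of the work surface, level with it; the furniture and walls round the work are solid. World frame = base frame: x ahead of the robot, y to its left, z up, the work surface at z = 0. Lengths are in m, angles in rad, forces in N, time in s.
With the tool pointing down it reaches from about 0.325 to 0.925 m from the base axis. Payload 3.1 kg.
Tool frame: the origin (TCP) lies midway between the tips of the shut fingers; the grasp point (between the pads) lies 19 mm behind it (r.hold_point_z is the distance from the TCP to the grasp point, in m); z points along the fingers, y is the line along which they close (so a half turn about z gives the same grasp; the last joint's range is limited). The gripper opens to 85 mm and grips with 20 to 120 N. Pads are 22 mm wide; open, the fingers measure 114 mm over their backs; the gripper's body (76 mm by 85 mm) begins 54 mm behind the grasp point. The pads swing forward as they close: fully open they stand 13 mm farther back than shut.
Start: joints at [-1.346, 0.217, 1.613, -0, 1.311, -0.112], TCP at [0.207, -0.59, 0.231] pointing down, gripper open.
Joint ranges: [-2.75, 2.75], [-0.78, 2.1], [0.31, 2.55], [-1.13, 4.27], [0.13, 2.63], [-2.58, 2.58]. Speed limits (rad/s): [2.79, 2.79, 3.14, 3.14, 3.14, 3.14].

INTERFACE

Orientations are given as [roll, pitch, yaw] about the fixed x, y, z axes, in that order (R = Rz(yaw) Ry(pitch) Rx(roll)).
In Python, from workcell import r gives the robot as it stands. The module is installed in compiled form; this text tells all that it offers.
- The arm moves only by the tool servo_tool, never from a script. Its arguments are lists of equal length, an entry for each row: "delta_pos": the shift along the tool's x, y, z in cm, a list of three; "angular": the turn, a rotation vector about the tool's x, y, z in rad, a list of three. A call has 1 to 5 rows; each row shifts and turns the commanded pose from where the row before left it, along the tool's axes as they then stand; what a row does not reach is not made up. A row lasts 1/10 s, in which the tool goes at most 50 mm and 8.59 degrees, less where a joint would pass 70% of its speed; a pose out of reach is approached as far as the arm can. A call with a gripper value outside its range is refused whole. "claw" is the closure in counts, from 0 (fully open) to 255 (shut), set as the call begins (left out, the last holds). The fingers move at their own pace and stop on an object; "grip_force" is the grip in N (left out, the last holds). Time passes only in rows, so rows that do not move let the fingers close. It gives the time, the measured TCP pose, the force, the opening and the grip force at its end, in the units of the state.
- r.sense(): the state, without advancing time (a new reading comes with each control period).
- r.get_image(name): name is "scene" or "top"; returns the picture (384x512x3 uint8, blue, green, red); there is no depth.
- r.camera_model(name): a dict with "mtx" (3x3 intrinsics, pixels), "camera_from_world" (4x4, takes a point from world to camera coordinates). Camera axes: x right, y down, z forward; pixel columns grow to the right and rows downward; lengths in m; the calibration is good to about 2 mm. A picture is of the moment at which its call begins. camera_model takes no time and is no camera call.
- r.job_done(): hands the job in; it is judged then, once.
The state is a dict: "time": time; "joint_pos": joint angles; "joint_velocities": joint speeds; "joint_efforts": joint torques, N m; "eef_pos": TCP position; "tool_rot": TCP orientation; "force": force on the tool from outside, world axes, zero at the start; "moment": the same for the moment, N m; "grip_width": opening from 0.0 (shut) to 1.0 (fully open); "gripper_force": force on a finger pad.
Only numpy, scipy, OpenCV 4.12 (cv2) and the standard library are available. Lean on these libraries where they do the work, as an engineer would, in place of code of your own. Each camera call takes 0.05 s, during which the arm holds its last target. There are 200 camera calls.

TASK

The white climate logger has finished charging. Unclip it from the red charging dock by swinging its catch end up against the sprung roller catch and drawing its tongue out from under the steel bar, then clip it into the blue read-out dock: tongue under the bar, other end swung down and pressed until the catch snaps over it, so that it lies fully home and flat. Leave the brush, jar, weight, tape roll and spool on the desk where they are.

Things in the scene. Friction and masses are not known exactly. Their poses are not given: they have to be found in the camera images.
- logger_center (a point): White box-shaped climate logger with a small display on top, body 86 x 44 x 34 mm, about 0.14 kg. Point on its middle line, half-way up (17 mm above the underside). Its x runs lengthwise to the catch end, z up through the top. The body spans x = -42 to +44 mm; its flat sides at y = -22 and +22 mm are ribbed for gripping.
- logger_tongue (a point): Tip of the logger's thin dark steel tongue, at the bottom edge, 58 mm towards -x from the logger's middle. The tongue is 36 mm wide, 5 mm thick, 16 mm long and level with the underside. Axes as the logger's.
- logger_ledge (a point): Tip of the black round-nosed ledge at the logger's catch end, 56 mm towards +x from its middle, 4 mm above the underside. The ledge is 36 mm wide, 8 mm thick, 12 mm long. The catch closes over it. Axes as the logger's.
- charge_dock_seat (a point): Red charging dock, 150 x 66 mm, fixed, in which the logger starts clipped. Point: where the logger's centre lies when home, 17 mm above the dock floor, which is 10 mm above the desk. x runs from hook end to catch end, z up. Side guides 6 mm high near both ends leave 1 mm play a side; beside the logger's middle (x -18 to +20 mm) nothing rises above the floor.
- charge_dock_bar (a point): Middle of that dock's steel hook bar: 6 mm thick, along y, 52 mm towards -x from the seat, 9 mm free height between it and the floor. A wall stands 6.75 mm behind its middle line, 20 mm high. The tongue of a seated logger reaches 6 mm past this line, 0.75 mm short of the wall; it goes in or out lengthwise, some 10 mm, with the catch end held 10 to 16 degrees up.
- charge_dock_roller (a point): Middle of that dock's sprung roller when closed: white, 10 mm thick, along y, 58 mm towards +x from the seat, 11.1 mm above the floor; its slide is 19 mm high. It overlaps the ledge by 3 mm and yields to +x (5 N at first, 8 N open), so 5 to 15 N up or down on the ledge end passes it; the ledge is past it when 14 mm up. Two round stops 8 mm high, 0.75 mm beyond a seated ledge.
- charge_catch (a joint): Slide of that dock's roller catch: 0 = closed (m), grows to at most 0.007 as the roller is pushed outward.
- read_dock_seat (a point): Blue read-out dock, 150 x 66 mm, fixed, empty at the start, same shape as the other. Point: where the logger's centre lies when home, 17 mm above the dock floor, which is 10 mm above the desk. x runs from hook end to catch end, z up. Side guides 6 mm high near both ends leave 1 mm play a side; beside the logger's middle (x -18 to +20 mm) nothing rises above the floor.
- read_dock_bar (a point): Middle of that dock's steel hook bar: 6 mm thick, along y, 52 mm towards -x from the seat, 9 mm free height between it and the floor. A wall stands 6.75 mm behind its middle line, 20 mm high. The tongue of a seated logger reaches 6 mm past this line, 0.75 mm short of the wall; it goes in or out lengthwise, some 10 mm, with the catch end held 10 to 16 degrees up.
- read_dock_roller (a point): Middle of that dock's sprung roller when closed: white, 10 mm thick, along y, 58 mm towards +x from the seat, 11.1 mm above the floor; its slide is 19 mm high. It overlaps the ledge by 3 mm and yields to +x (5 N at first, 8 N open), so 5 to 15 N up or down on the ledge end passes it; the ledge is past it when 14 mm up. Two round stops 8 mm high, 0.75 mm beyond a seated ledge.
- read_catch (a joint): Slide of that dock's roller catch: 0 = closed (m), grows to at most 0.007 as the roller is pushed outward.
- brush: Slim yellow-handled brush lying on the desk between the docks, 163 mm long and 10 mm wide, along its own y; leave alone.
- blue_jar: Blue pigment jar with black lid, 39 mm across, 54 mm high, origin under its middle; leave alone.
- brass_weight: Brass pressing weight with knob, 45 mm across, 40 mm high, origin under its middle; leave alone.
- tape: Roll of yellow tape lying flat, 48 mm across, 30 mm high, origin under its middle; leave alone.
- spool: Spool of dark red thread, 32 mm across, 42 mm high, origin under its middle; leave alone.

How it is judged:
On the way:
1. the logger is off the red charging dock, at least 8 cm from its seat (distance between logger_center and charge_dock_seat above 0.08 m), for 0.2 s.
At the end, for the whole second after the job is handed in: the logger lies in the blue read-out dock within 3 mm of its seat lengthwise and sideways and 1.5 mm in height, flat within 0.025 rad and in line within 0.06 rad, with the blue dock's catch closed over it (within 1.5 mm of its closed position) (x of logger_center in the frame of read_dock_seat between -0.003 and 0.003 m and y of logger_center in the frame of read_dock_seat between -0.003 and 0.003 m and z of logger_center in the frame of read_dock_seat below 0.0015 m and angle between the z axis of logger_center and the z axis of read_dock_seat, either way round below 0.025 rad and angle between the x axis of logger_center and the x axis of read_dock_seat, either way round below 0.06 rad and value of joint read_catch below 0.0015 m); the robot touches nothing.
It fails at once if the brush, jar, weight, tape roll or spool is pushed more than 3 cm from its place (distance of any of brush, blue_jar, brass_weight, tape, spool from where it was at the start of the episode above 0.03 m).
It also fails if it takes over 50 s, if anything falls off the work surface, if the arm or the gripper's body presses on something with over 40 N, if the wrist force passes 120 N, or if a joint passes its speed limit or range.

## Working session

There is one attempt and no reset: what is moved stays moved. The work goes in short steps, Python scripts to look and compute and a tool call to move; the robot and the scene stay as the last step left them, time stands still between calls to the robot, and variables do not carry over. Pictures are saved under pics/ and viewed, at most 10 in all, crops included, and the job is handed in when it is done.

Besides the shell and the picture viewer there is one more tool, called as name(argument=value, ...), one argument or row to a line, values as JSON. servo_tool: Moves the arm, as the interface text tells. Its arguments: {"type":"object","properties":{"delta_pos":{"type":"array","items":{"type":"array","items":{"type":"number"}}},"angular":{"type":"array","items":{"type":"array","items":{"type":"number"}}},"claw":{"type":"number"},"grip_force":{"type":"number"}},"required":["delta_pos","angular"]}

```bash
mkdir -p pics; python3 - <<'E'
from workcell import r
import cv2
print(r.sense())
for n in("scene","top"):
    im=r.get_image(n); cv2.imwrite(f"pics/{n}0.png",im); m=r.camera_model(n); print(n,m["mtx"].tolist(),m["camera_from_world"].round(4).tolist())
E
```

```text
{'time': 0.0, 'joint_pos': array([-1.34618902e+00,  2.17771886e-01,  1.61493019e+00, -7.99185589e-06,
        1.31129647e+00, -1.12196233e-01]), 'joint_velocities': array([ 0.00155342, -0.00104145, -0.00083745,  0.00015025,  0.00048956,
       -0.00024739]), 'joint_efforts': array([ 1.27055890e-03, -3.96841800e+01, -3.03852868e+01,  7.29836279e-05,
        9.73630784e-03,  1.51297957e-05]), 'eef_pos': array([ 0.20638325, -0.5890782 ,  0.22995933]), 'tool_rot': array([-3.13920102e+00, -2.61695252e-04,  3.36805290e-01]), 'force': array([-0.19364087,  0.04620862, -0.35786193]), 'moment': array([ 0.01201397, -0.03513806,  0.02740291]), 'gripper_force': 0.0, 'grip_width': 1.0049953447244018}
scene [[480.8843579348408, 0.0, 251.0602926026738], [0.0, 480.8843579348408, 191.25373876153012], [0.0, 0.0, 1.0]] [[-0.8456, -0.5338, 0.0056, 0.433], [-0.3487, 0.5444, -0.763, 0.2824], [0.4042, -0.6471, -0.6464, 0.9758], [0.0, 0.0, 0.0, 1.0]]
top [[423.4702461586719, 0.0, 253.5225929383021], [0.0, 423.4702461586719, 185.70983225099368], [0.0, 0.0, 1.0]] [[-0.0042, -0.9999, -0.0145, -0.0645], [-0.9947, 0.0057, -0.103, 0.5702], [0.103, 0.014, -0.9946, 1.2013], [0.0, 0.0, 0.0, 1.0]]
```

View pics/top0.png

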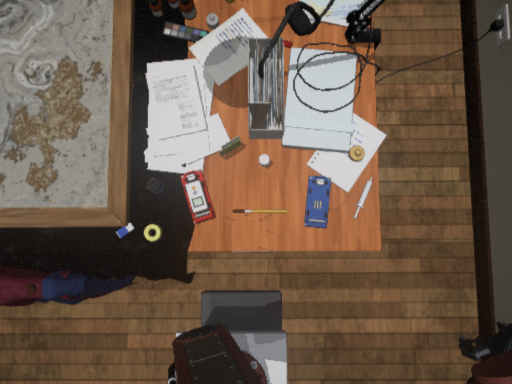

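View pics/scene0.png

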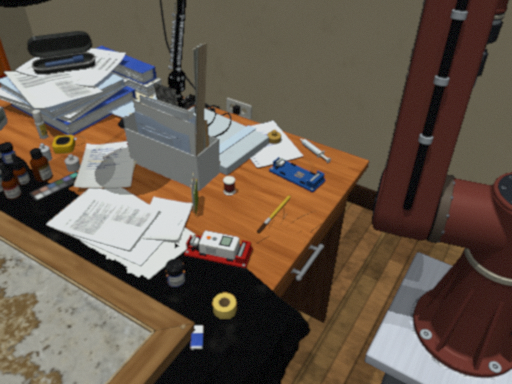

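The top view shows the red dock with the white logger at about (198,196), the blue dock at (318,202) and the brush at (260,211). In the scene view they are at (219,248), (297,174) and (274,214). I'll zoom in to tell the dock ends apart, and fit the colour masks.

```bash
cat > h.py <<'E'
import cv2, numpy as np
from workcell import r
def ray(n,uv,z):
    m=r.camera_model(n);T=m["camera_from_world"];R,t=T[:3,:3],T[:3,3]
    uv=np.atleast_2d(uv).astype(float)
    d=np.c_[(uv-m["mtx"][:2,2])/m["mtx"][0,0],np.ones(len(uv))]@R; c=-R.T@t
    return c+d*((z-c[2])/d[:,2])[:,None]
def proj(n,p):
    m=r.camera_model(n);T=m["camera_from_world"]
    q=(np.atleast_2d(p)@T[:3,:3].T+T[:3,3])@m["mtx"].T
    return q[:,:2]/q[:,2:]
E
python3 - <<'E'
from h import *
a={n:cv2.imread(f"pics/{n}0.png") for n in("top","scene")}
def crop(n,x,y,w=60,h=60,s=6): return cv2.resize(a[n][y:y+h,x:x+w],None,fx=s,fy=s,interpolation=cv2.INTER_CUBIC)
W=[crop("top",170,167,64,48),crop("top",288,175,64,48),crop("scene",184,222,80,60),crop("scene",260,148,80,60)]
W=[cv2.resize(w,(400,300)) for w in W]
cv2.imwrite("pics/c0.png",np.vstack([np.hstack(W[:2]),np.hstack(W[2:])]))
for n in a:
    hsv=cv2.cvtColor(a[n],cv2.COLOR_BGR2HSV); H,S,V=cv2.split(hsv)
    boxes={"top":((170,160,225,230),(295,170,340,235)),"scene":((180,225,260,275),(260,150,335,200))}[n]
    for k,b in zip(("red","blue"),boxes):
        m=(((H<5)|(H>172))&(S>150)&(V>60)) if k=="red" else ((H>100)&(H<130)&(S>110)&(V>40))
        M=np.zeros_like(H);M[b[1]:b[3],b[0]:b[2]]=m[b[1]:b[3],b[0]:b[2]]*255
        p=np.argwhere(M)[:,::-1].astype(np.float32)
        w=ray(n,p,0.010)[:,:2].astype(np.float32)
        rect=cv2.minAreaRect(w); print(n,k,len(p),np.round(rect[0],4),np.round(rect[1],4),round(rect[2],2))
E
```

```text
top red 271 [0.5414 0.0985] [0.145  0.0649] 16.56
top blue 673 [ 0.5247 -0.254 ] [0.0608 0.1415] 84.18
scene red 540 [0.5458 0.0926] [0.1531 0.0812] 17.96
scene blue 676 [ 0.5286 -0.2652] [0.0841 0.1603] 84.09
```

View pics/c0.png

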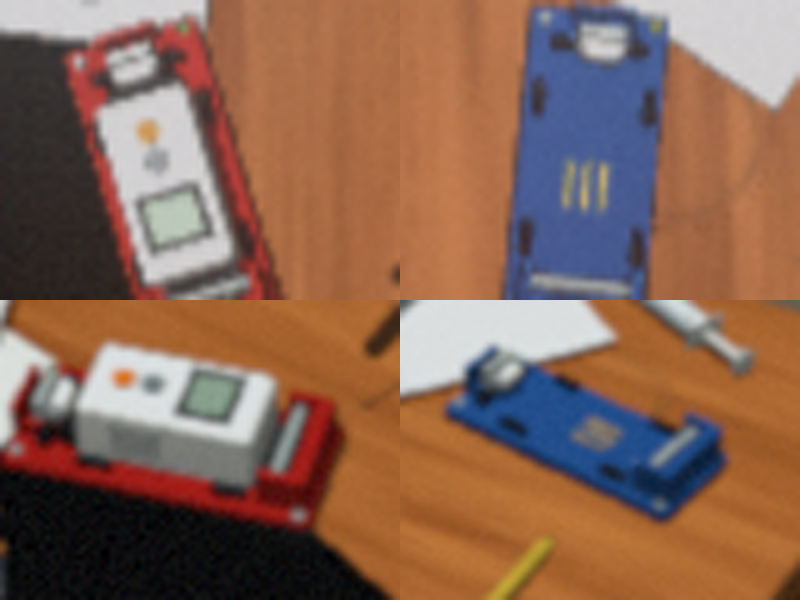

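The crops show the roller catch at the far (+x) end and the bar at the near end in both docks. Yaw is about +16.5° for red and -5.8° for blue. Next I'll refine with the logger top and the roller and bar blobs.

```bash
python3 - <<'E'
from h import *
a={n:cv2.imread(f"pics/{n}0.png") for n in("top","scene")}
exp={"red":((.5414,.0985),16.56),"blue":((.5247,-.254),-5.82)}
for k,(c,y) in exp.items():
    y=np.radians(y);R=np.array([[np.cos(y),-np.sin(y)],[np.sin(y),np.cos(y)]])
    for f,x,z in(("roller",.058,.0211),("bar",-.052,.022),("logger",0.001,.044)):
        if f=="logger" and k=="blue": continue
        for n in a:
            p=np.r_[np.array(c)+R@[x,0],z]
            u=proj(n,p)[0]; hsv=cv2.cvtColor(a[n],cv2.COLOR_BGR2HSV).astype(int)
            m=(hsv[...,1]<70)&(hsv[...,2]>(95 if f=="bar" else 125))
            # limit to a local world window cast on the feature's plane
            vv,uu=np.mgrid[0:384,0:512]; w=ray(n,np.c_[uu.ravel(),vv.ravel()],z)[:,:2]
            l=(w-c)@R-[x,0]
            lim={"roller":(.013,.022),"bar":(.010,.026),"logger":(.049,.028)}[f]
            s=(np.abs(l)<lim).all(1)&m.ravel()
            q=l[s]; rc=cv2.minAreaRect(q.astype(np.float32))
            print(k,f,n,u.round(1),s.sum(),"mean",(q.mean(0)*1e3).round(1),"rect c",(np.array(rc[0])*1e3).round(1),(np.array(rc[1])*1e3).round(1),round(rc[2],1))
E
```

```text
red roller top [191.4 177.2] 44 mean [1.7 1.6] rect c [-1.5 -0.5] [23.5 25.2] 1.7
red roller scene [194.4 242.7] 66 mean [ 0.1 -9.2] rect c [ 0.2 -0.2] [43.3 24.2] 89.1
red bar top [201.7 213.1] 57 mean [-0.2  0.4] rect c [ 1.3 -0. ] [43.8 16.8] 89.9
red bar scene [239.2 252. ] 45 mean [-0.7 -4.4] rect c [ 0.  -1.1] [47.7 13.9] 76.1
red logger top [195.6 195.1] 441 mean [-2.4 -0.1] rect c [ 1.3 -0.2] [94.6 43.6] 0.7
red logger scene [217.  240.7] 572 mean [-1.5  0.3] rect c [0.8 1. ] [94.9 53.2] 0.5
blue roller top [319.5 181.4] 44 mean [ 0.5 -2.1] rect c [ 0.1 -2.1] [21.  17.1] 87.3
blue roller scene [279.  163.7] 27 mean [  3. -12.] rect c [  3.9 -11.1] [16.8 22.2] 5.1
blue bar top [316.4 218.9] 44 mean [-3.6 -0.3] rect c [-3.6 -0.5] [44.1  8. ] 89.2
blue bar scene [311.8 178.5] 20 mean [ -1.2 -10.2] rect c [-2.2 -9.7] [ 6.7 32.7] 2.4
```

```bash
python3 - <<'E'
from h import *
a={n:cv2.imread(f"pics/{n}0.png") for n in("top","scene")}
P={n:r.camera_model(n)["mtx"]@r.camera_model(n)["camera_from_world"][:3] for n in a}
# hand-read boxes (u0,v0,u1,v1) round each blob
B={"blue bar":((307,215,329,223),(308,168,325,186)),"blue roller":((313,177,326,188),(273,157,287,170)),
   "red bar":((194,208,212,218),(236,239,248,260)),"red roller":((186,172,197,181),(190,234,200,248))}
for k,bb in B.items():
    uv=[]
    for n,b in zip(("top","scene"),bb):
        im=a[n][b[1]:b[3],b[0]:b[2]]; h=cv2.cvtColor(im,cv2.COLOR_BGR2HSV)
        m=((h[...,1]<90)&(h[...,2]>100)).astype(np.uint8)
        N,L,st,ce=cv2.connectedComponentsWithStats(m)
        i=1+np.argmax(st[1:,4]); uv.append(ce[i]+b[:2]); print(k,n,st[i],uv[-1].round(1))
    X=cv2.triangulatePoints(P["top"],P["scene"],uv[0].reshape(2,1),uv[1].reshape(2,1)).ravel();X=X[:3]/X[3]
    print("   ",X.round(4),"resid",(proj("top",X)[0]-uv[0]).round(1),(proj("scene",X)[0]-uv[1]).round(1))
    print("    plane top",ray("top",uv[0],.022)[0,:2].round(4),"scene",ray("scene",uv[1],.022)[0,:2].round(4))
E
```

```text
blue bar top [ 2  3 16  5 57] [316.2 220.3]
blue bar scene [ 2  5 10  8 27] [314.8 176.3]
    [ 0.4666 -0.2476  0.0334] resid [0.3 0.8] [-0.7 -0. ]
    plane top [ 0.469  -0.2482] scene [ 0.4705 -0.2619]
blue roller top [ 2  0 11  9 63] [319.8 181.1]
blue roller scene [ 0  0 14  8 84] [279.7 159.8]
    [ 0.581  -0.2591  0.036 ] resid [0.1 0.2] [-0.2 -0. ]
    plane top [ 0.5831 -0.2608] scene [ 0.5894 -0.276 ]
red bar top [ 0  0 16 10 91] [200.4 211.7]
red bar scene [ 2  4  8 13 44] [241.4 248.9]
    [0.4904 0.0834 0.0336] resid [0.8 1.6] [-1.7 -0.2]
    plane top [0.4955 0.0875] scene [0.4926 0.073 ]
red roller top [ 1  1  9  8 54] [190.7 176.6]
red roller scene [ 0  0 10 12 82] [194.6 239.5]
    [0.5965 0.1148 0.032 ] resid [0.2 0.3] [-0.3 -0.1]
    plane top [0.5987 0.1169] scene [0.6023 0.1072]
```

servo_tool(
  delta_pos=[
    [1.7,-1.7,0],
    [3.4,-3.3,0],
    [3.4,-3.3,0],
    [3.4,-3.3,0],
    [3.4,-3.3,0],
  ],
  angular=[
    [0,0,0],
    [0,0,0],
    [0,0,0],
    [0,0,0],
    [0,0,0],
  ],
  claw=0,
  grip_force=120,
)

```text
time: 0.6
eef_pos: [0.302, -0.3967, 0.2306]
tool_rot: [-3.141, -0.0, 0.336]
force: [1.1, -0.2, 1.0]
grip_width: 1.0
gripper_force: 0.0
```

servo_tool(
  delta_pos=[
    [3.4,-3.3,0],
    [3.4,-3.3,0],
    [3.4,-3.3,0],
    [3.4,-3.3,0],
    [3.4,-3.3,0],
  ],
  angular=[
    [0,0,0],
    [0,0,0],
    [0,0,0],
    [0,0,0],
    [0,0,0],
  ],
)

```text
time: 1.1
eef_pos: [0.4079, -0.1848, 0.231]
tool_rot: [-3.142, -0.0, 0.336]
force: [0.7, -0.0, -0.4]
grip_width: 1.006
gripper_force: 0.0
```

servo_tool(
  delta_pos=[
    [3.4,-3.3,0],
    [3.4,-3.3,0],
    [3.4,-3.3,0],
    [3.4,-3.3,0],
    [3.4,-3.3,0],
  ],
  angular=[
    [0,0,0],
    [0,0,0],
    [0,0,0],
    [0,0,0],
    [0,0,0.047],
  ],
)

```text
time: 1.6
eef_pos: [0.5138, 0.0271, 0.231]
tool_rot: [3.142, 0.0, 0.289]
force: [-0.2, -0.7, 0.2]
grip_width: 1.003
gripper_force: 0.0
```

servo_tool(
  delta_pos=[
    [1.5,-2.5,2],
    [0.5,-2.5,3],
    [0,0,4],
    [0,0,3],
    [0,0,0],
  ],
  angular=[
    [0,0,0],
    [0,0,0],
    [0,0,0],
    [0,0,0],
    [0,0,0],
  ],
)

```text
time: 2.1
eef_pos: [0.5131, 0.079, 0.1057]
tool_rot: [-3.138, 0.012, 0.291]
force: [-0.0, 0.2, 0.1]
grip_width: 1.001
gripper_force: 0.0
```

```bash
python3 - <<'E'
from h import *
for n in("scene","top"): cv2.imwrite(f"pics/{n}1.png",r.get_image(n))
s=r.sense(); print(s["eef_pos"].round(4),s["tool_rot"].round(3))
print([proj(n,s["eef_pos"])[0].round(1) for n in("scene","top")])
a=cv2.imread("pics/scene1.png");b=cv2.imread("pics/top1.png")
cv2.imwrite("pics/c1.png",np.hstack([cv2.resize(a[170:290,160:280],(480,480)),cv2.resize(b[150:230,150:200+30-0],(320,320))[:,:].repeat(1,0) if 0 else cv2.resize(b[150:240,160:220],(320,480))]))
E
```

```text
[0.5179 0.0787 0.1109] [-3.141e+00  2.000e-03  2.900e-01]
[array([230.1, 218.4]), array([199.2, 202. ])]
```

View pics/c1.png

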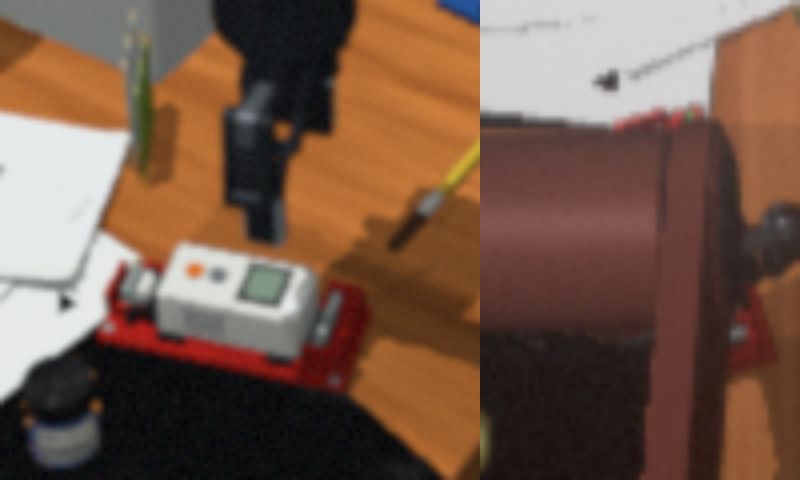

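The scene crop shows the near fingertip ending at about (226,230), just behind and above the logger. I'll check this against the projection to test the scene camera for bias.

```bash
python3 - <<'E'
from h import *
e=np.array([.5179,.0787,.1109]);y=.29
for lat in(.0425,.05,.057):
  for dx in(-.011,0,.011):
    p=e+[dx*np.cos(y)-lat*np.sin(y),dx*np.sin(y)+lat*np.cos(y),.013]; print(lat,dx,proj("scene",p)[0].round(1))
# logger top corners predicted for red seat
c=np.array([.542,.099])
for lx,ly in((-.042,-.022),(-.042,.022),(.044,.022),(.044,-.022)):
    p=np.r_[c+[lx*np.cos(y)-ly*np.sin(y),lx*np.sin(y)+ly*np.cos(y)],.044]
    print("corner",lx,ly,(proj("scene",p)[0]-[160,170])*4)
E
```

```text
0.0425 -0.011 [228.9 228.2]
0.0425 0 [223.9 227.2]
0.0425 0.011 [219.  226.2]
0.05 -0.011 [227.8 230.6]
0.05 0 [222.8 229.6]
0.05 0.011 [217.9 228.6]
0.057 -0.011 [226.8 232.9]
0.057 0 [221.8 231.9]
0.057 0.011 [216.8 230.9]
corner -0.042 -0.022 [309.58858749 271.36891829]
corner -0.042 0.022 [286.76685463 325.76325487]
corner 0.044 0.022 [142.53417136 294.97938853]
corner 0.044 -0.022 [169.14481005 242.30813237]
```

servo_tool(
  delta_pos=[
    [1.7,-0.6,0],
    [1.7,-0.6,1],
    [0,0,3],
    [0,0,2],
    [0,0,0],
  ],
  angular=[
    [0,0,0],
    [0,0,0],
    [0,0,0],
    [0,0,0],
    [0,0,0],
  ],
)

```text
time: 2.7
eef_pos: [0.547, 0.0997, 0.0508]
tool_rot: [-3.141, 0.002, 0.289]
force: [-0.7, -0.1, -0.4]
grip_width: 0.999
gripper_force: 0.0
```

servo_tool(
  delta_pos=[
    [0,0,1],
    [0,0,1],
    [0,0,1],
    [0,0,0.6],
    [0,0,0],
  ],
  angular=[
    [0,0,0],
    [0,0,0],
    [0,0,0],
    [0,0,0],
    [0,0,0],
  ],
)

```text
time: 3.2
eef_pos: [0.5465, 0.0999, 0.0141]
tool_rot: [-3.141, 0.002, 0.29]
force: [-0.1, 0.4, 0.1]
grip_width: 0.996
gripper_force: 0.0
```

```bash
python3 - <<'E'
from h import *
a=r.get_image("scene"); s=r.sense(); print(s["eef_pos"].round(4),s["tool_rot"].round(3),s["force"].round(1))
cv2.imwrite("pics/c2.png",cv2.resize(a[200:290,170:290],(800,600),interpolation=cv2.INTER_CUBIC))
E
```

```text
[0.5471 0.0999 0.0147] [-3.141e+00  1.000e-03  2.900e-01] [0.6 0.1 0.1]
```

View pics/c2.png

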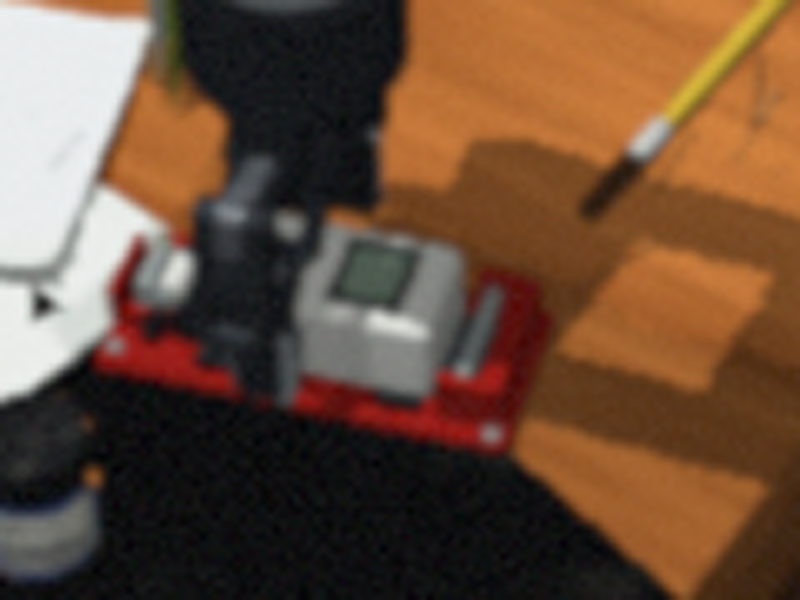

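The near finger stands beside the logger, with its tip at crop (265,385), i.e. scene pixel (210,258). The shut roller is at crop (165,275). I'll compare the fingertip's lengthwise position with the prediction.

```bash
python3 - <<'E'
from h import *
e=np.array([.5471,.0999,.0147]);y=.29
f=lambda p:((proj("scene",p)[0]+[3.7,-1]-[170,200])*6.667).round(0)
for lat in(.0425,.055):
  for dx in(-.011,.011):
    print(lat,dx,f(e+[dx*np.cos(y)-lat*np.sin(y),dx*np.sin(y)+lat*np.cos(y),.013]))
c=np.array([.542,.099])
for k,lx,ly,z in(("top-corner",-.042,.022,.044),("bot-corner",-.042,.022,.01),("guide -18",-.018,.023,.016),("guide 20",.02,.023,.016),("screwcorner",-.075,.033,.01),("corner",.075,.033,.01),("roller+y",.058,.012,.021),("bar+y",-.052,.02,.022)):
    print(k,f(np.r_[c+[lx*np.cos(y)-ly*np.sin(y),lx*np.sin(y)+ly*np.cos(y)],z]))
E
```

```text
0.0425 -0.011 [317. 390.]
0.0425 0.011 [255. 376.]
0.055 -0.011 [305. 417.]
0.055 0.011 [243. 403.]
top-corner [436. 336.]
bot-corner [438. 404.]
guide -18 [370. 380.]
guide 20 [265. 357.]
screwcorner [521. 448.]
corner [107. 357.]
roller+y [173. 302.]
bar+y [467. 382.]
```

servo_tool(
  delta_pos=[
    [-0.2,0,0.25],
    [0,0,0],
    [0,0,0],
    [0,0,0],
    [0,0,0],
  ],
  angular=[
    [0,0,0],
    [0,0,0],
    [0,0,0],
    [0,0,0],
    [0,0,0],
  ],
  claw=255,
  grip_force=20,
)

```text
time: 3.75
eef_pos: [0.546, 0.0994, 0.0131]
tool_rot: [3.141, -0.001, 0.29]
force: [0.2, -0.4, 1.4]
grip_width: 0.513
gripper_force: 21.5
```

servo_tool(
  delta_pos=[
    [0,0,0],
    [0,0,0],
    [0,0,0],
    [0,0,0],
  ],
  angular=[
    [0,0,0],
    [0,0,0],
    [0,0,0],
    [0,0,0],
  ],
)

```text
time: 4.15
eef_pos: [0.546, 0.0994, 0.0131]
tool_rot: [3.141, -0.001, 0.29]
force: [-0.6, -0.5, 1.9]
grip_width: 0.508
gripper_force: 21.6
```

servo_tool(
  delta_pos=[
    [0,0,0],
    [0,0,0],
    [-0.014,0,-0.217],
    [-0.014,0,-0.217],
  ],
  angular=[
    [0,0,0],
    [0,0,0],
    [0,0.035,0],
    [0,0.035,0],
  ],
  grip_force=120,
)

```text
time: 4.55
eef_pos: [0.5452, 0.0992, 0.0173]
tool_rot: [-3.142, -0.07, 0.29]
force: [-0.6, 0.2, 5.7]
grip_width: 0.496
gripper_force: 123.3
```

servo_tool(
  delta_pos=[
    [-0.014,0,-0.217],
    [-0.014,0,-0.217],
  ],
  angular=[
    [0,0.035,0],
    [0,0.035,0],
  ],
)

```text
time: 4.75
eef_pos: [0.5447, 0.0991, 0.022]
tool_rot: [3.142, -0.141, 0.29]
force: [-1.5, 0.4, 5.1]
grip_width: 0.494
gripper_force: 123.6
```

servo_tool(
  delta_pos=[
    [-0.014,0,-0.217],
    [-0.014,0,-0.217],
    [-0.014,0,-0.217],
    [0,0,0],
  ],
  angular=[
    [0,0.035,0],
    [0,0.035,0],
    [0,0.035,0],
    [0,0,0],
  ],
)

```text
time: 5.15
eef_pos: [0.5435, 0.0987, 0.0287]
tool_rot: [3.141, -0.247, 0.289]
force: [-0.2, -0.0, 4.4]
grip_width: 0.499
gripper_force: 123.8
```

```bash
python3 - <<'E'
from h import *
a=r.get_image("scene"); s=r.sense(); print(s["eef_pos"].round(4),s["tool_rot"].round(3),s["force"].round(1),s["moment"].round(2))
cv2.imwrite("pics/c3.png",cv2.resize(a[200:290,170:290],(800,600),interpolation=cv2.INTER_CUBIC))
E
```

```text
[0.5436 0.0987 0.0286] [ 3.142 -0.246  0.289] [-0.2  0.4  5. ] [-0.07  0.38  0.01]
```

View pics/c3.png

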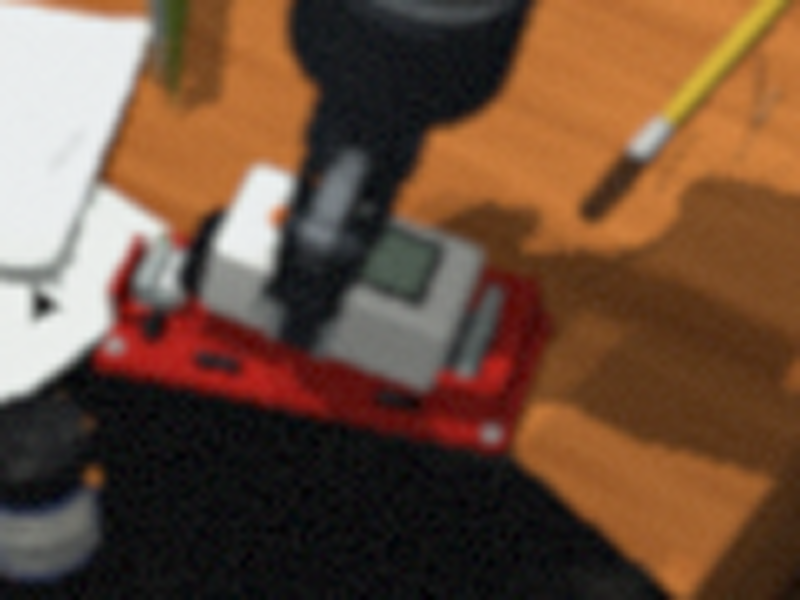

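The picture shows the logger tilted about 14°, its catch end clear of the roller at crop (165,280) and its tongue still by the bar at (480,330). Now I'll draw it out.

servo_tool(
  delta_pos=[
    [0.39,0,0.097],
    [0.39,0,0.097],
    [0.39,0,0.097],
    [0.39,0,0.097],
    [0,0,0],
  ],
  angular=[
    [0,0,0],
    [0,0,0],
    [0,0,0],
    [0,0,0],
    [0,0,0],
  ],
)

```text
time: 5.7
eef_pos: [0.5563, 0.1031, 0.0274]
tool_rot: [-3.14, -0.238, 0.291]
force: [-7.7, -1.5, 12.8]
grip_width: 0.497
gripper_force: 124.7
```

servo_tool(
  delta_pos=[
    [0.12,0,-0.48],
    [0.12,0,-0.48],
    [0.24,0,-0.97],
    [0.48,0,-1.94],
    [0.73,0,-2.91],
  ],
  angular=[
    [0,0,0],
    [0,0,0],
    [0,0,0],
    [0,0,0],
    [0,0,0],
  ],
)

```text
time: 6.2
eef_pos: [0.5564, 0.1032, 0.0963]
tool_rot: [-3.14, -0.24, 0.289]
force: [0.5, -0.3, -2.1]
grip_width: 0.501
gripper_force: 123.0
```

servo_tool(
  delta_pos=[
    [0.24,0,-0.97],
    [0.24,0,-0.97],
    [0.24,0,-0.97],
    [0,0,0],
    [0.1,2,0.03],
  ],
  angular=[
    [-0.024,0,0.0955],
    [-0.024,0,0.0955],
    [-0.024,0,0.0955],
    [-0.024,0,0.0955],
    [0,0,0],
  ],
)

```text
time: 6.7
eef_pos: [0.5581, 0.0851, 0.1289]
tool_rot: [-3.141, -0.247, -0.103]
force: [1.2, 0.3, -1.8]
grip_width: 0.499
gripper_force: 122.9
```

servo_tool(
  delta_pos=[
    [0.26,4,0.06],
    [0.26,4,0.06],
    [0.26,4,0.06],
    [0.26,4,0.06],
    [0.26,4,0.06],
  ],
  angular=[
    [0,0,0],
    [0,0,0],
    [0,0,0],
    [0,0,0],
    [0,0,0],
  ],
)

```text
time: 7.2
eef_pos: [0.5497, -0.1185, 0.1284]
tool_rot: [3.141, -0.246, -0.104]
force: [0.0, -0.3, -2.3]
grip_width: 0.496
gripper_force: 122.9
```

servo_tool(
  delta_pos=[
    [0.26,4,0.06],
    [0.26,4,0.06],
    [0.26,4,0.06],
    [0.2,1.8,0.06],
    [0,0,0],
  ],
  angular=[
    [0,0,0],
    [0,0,0],
    [0,0,0],
    [0,0,0],
    [0,0,0],
  ],
)

```text
time: 7.7
eef_pos: [0.5459, -0.2585, 0.1289]
tool_rot: [3.14, -0.247, -0.107]
force: [0.6, 0.2, -2.0]
grip_width: 0.492
gripper_force: 122.8
```

```bash
python3 - <<'E'
from h import *
a=r.get_image("scene"); s=r.sense(); print(s["eef_pos"].round(4),s["tool_rot"].round(3),s["force"].round(1),s["moment"].round(2))
cv2.imwrite("pics/s4.png",a)
c=np.array([.524,-.2542]);e=s["eef_pos"][:2]-c;y=-.105
print("rel",(e@np.array([[np.cos(y),-np.sin(y)],[np.sin(y),np.cos(y)]])).round(4))
cv2.imwrite("pics/c4.png",cv2.resize(a[105:210,230:370],(800,600),interpolation=cv2.INTER_CUBIC))
E
```

```text
[ 0.5455 -0.2565  0.1283] [ 3.141 -0.245 -0.106] [-0.6  0.7 -1.8] [0.04 0.13 0.07]
rel [ 0.0216 -0.0001]
```

View pics/c4.png

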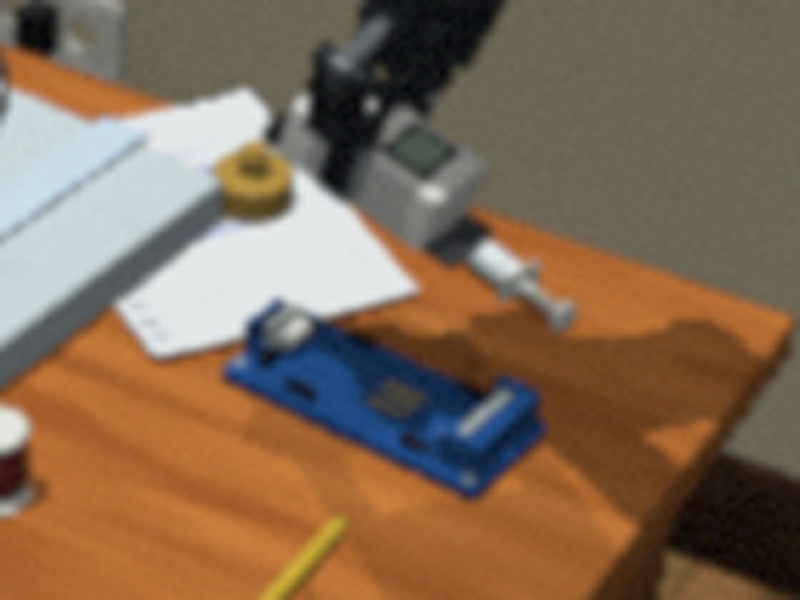

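The logger hangs tilted at crop (400,170), catch end up, with the empty blue dock below at (390,400). The alignment looks fine, so I'll lower it in front of the bar.

servo_tool(
  delta_pos=[
    [-0.73,0,2.91],
    [-0.73,0,2.91],
    [-0.49,0,1.94],
    [-0.24,0,0.97],
    [0,0,0],
  ],
  angular=[
    [0,0,0],
    [0,0,0],
    [0,0,0],
    [0,0,0],
    [0,0,0],
  ],
)

```text
time: 8.25
eef_pos: [0.5443, -0.2532, 0.0362]
tool_rot: [-3.14, -0.241, -0.103]
force: [0.8, -0.2, -1.3]
grip_width: 0.499
gripper_force: 122.8
```

servo_tool(
  delta_pos=[
    [-0.1,0,0.4],
    [-0.05,0,0.2],
    [0,0,0],
  ],
  angular=[
    [0,0,0],
    [0,0,0],
    [0,0,0],
  ],
)

```text
time: 8.55
eef_pos: [0.5463, -0.2557, 0.0328]
tool_rot: [3.14, -0.246, -0.104]
force: [-0.1, -0.5, -1.6]
grip_width: 0.493
gripper_force: 122.8
```

```bash
python3 - <<'E'
from h import *
a=r.get_image("scene"); s=r.sense(); print(s["eef_pos"].round(4),s["tool_rot"].round(3),s["force"].round(1),s["moment"].round(2))
c=np.array([.524,-.2542]);e=s["eef_pos"][:2]-c;y=-.105
print("rel",(e@np.array([[np.cos(y),-np.sin(y)],[np.sin(y),np.cos(y)]])).round(4))
cv2.imwrite("pics/c5.png",cv2.resize(a[120:210,250:370],(800,600),interpolation=cv2.INTER_CUBIC))
E
```

```text
[ 0.5462 -0.2557  0.0328] [ 3.14  -0.246 -0.104] [ 0.2 -0.4 -1.3] [0.04 0.17 0.02]
rel [0.0223 0.0008]
```

View pics/c5.png

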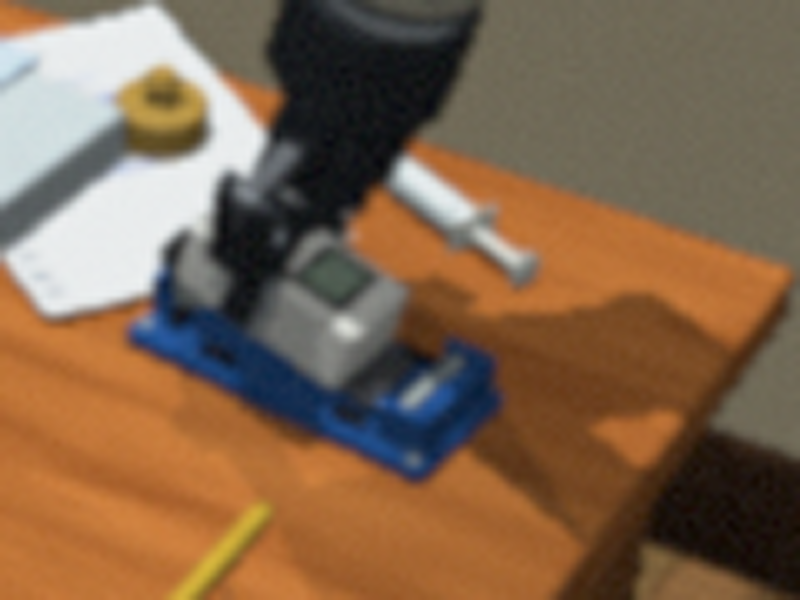

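The tongue, a dark patch at crop (385,365), hangs just in front of the bar at (430,380). I'll lower to touch, then slide in.

servo_tool(
  delta_pos=[
    [-0.05,0.06,0.2],
    [0,0,0],
  ],
  angular=[
    [0,0,0],
    [0,0,0],
  ],
)

```text
time: 8.8
eef_pos: [0.5456, -0.2562, 0.03]
tool_rot: [3.141, -0.245, -0.104]
force: [-0.1, -0.1, -2.4]
grip_width: 0.494
gripper_force: 122.8
```

servo_tool(
  delta_pos=[
    [-0.024,0,0.1],
    [0,0,0],
  ],
  angular=[
    [0,0,0],
    [0,0,0],
  ],
)

```text
time: 9.0
eef_pos: [0.5457, -0.2562, 0.029]
tool_rot: [3.141, -0.245, -0.104]
force: [0.5, 0.6, -0.9]
grip_width: 0.498
gripper_force: 122.8
```

servo_tool(
  delta_pos=[
    [-0.39,0,-0.097],
    [-0.39,0,-0.097],
    [0,0,0],
  ],
  angular=[
    [0,0,0],
    [0,0,0],
    [0,0,0],
  ],
)

```text
time: 9.3
eef_pos: [0.537, -0.2551, 0.0288]
tool_rot: [3.141, -0.245, -0.104]
force: [-0.9, 0.1, -0.2]
grip_width: 0.494
gripper_force: 122.8
```

servo_tool(
  delta_pos=[
    [-0.29,0,-0.073],
    [-0.29,0,-0.073],
    [0,0,0],
  ],
  angular=[
    [0,0,0],
    [0,0,0],
    [0,0,0],
  ],
)

```text
time: 9.6
eef_pos: [0.5312, -0.2545, 0.0288]
tool_rot: [3.141, -0.245, -0.104]
force: [-1.1, 0.0, -0.8]
grip_width: 0.499
gripper_force: 122.8
```

servo_tool(
  delta_pos=[
    [-0.19,0,-0.049],
    [0,0,0],
  ],
  angular=[
    [0,0,0],
    [0,0,0],
  ],
)

```text
time: 9.8
eef_pos: [0.5296, -0.2544, 0.0289]
tool_rot: [3.141, -0.245, -0.104]
force: [0.0, -0.1, 0.3]
grip_width: 0.492
gripper_force: 122.8
```

servo_tool(
  delta_pos=[
    [-0.19,0,-0.049],
    [0,0,0],
  ],
  angular=[
    [0,0,0],
    [0,0,0],
  ],
)

```text
time: 10.0
eef_pos: [0.5276, -0.2542, 0.0289]
tool_rot: [3.141, -0.245, -0.104]
force: [-0.1, -0.2, 0.0]
grip_width: 0.492
gripper_force: 122.8
```

servo_tool(
  delta_pos=[
    [-0.1,0,-0.024],
    [0,0,0],
  ],
  angular=[
    [0,0,0],
    [0,0,0],
  ],
)

```text
time: 10.2
eef_pos: [0.5267, -0.2541, 0.0289]
tool_rot: [3.141, -0.245, -0.104]
force: [0.7, -0.5, 0.1]
grip_width: 0.496
gripper_force: 122.8
```

servo_tool(
  delta_pos=[
    [-0.1,0,-0.024],
    [0,0,0],
  ],
  angular=[
    [0,0,0],
    [0,0,0],
  ],
)

```text
time: 10.4
eef_pos: [0.5258, -0.254, 0.0289]
tool_rot: [3.141, -0.246, -0.104]
force: [1.5, -0.2, -0.1]
grip_width: 0.492
gripper_force: 122.8
```

servo_tool(
  delta_pos=[
    [-0.1,0,-0.024],
    [0,0,0],
  ],
  angular=[
    [0,0,0],
    [0,0,0],
  ],
)

```text
time: 10.6
eef_pos: [0.5255, -0.2541, 0.0292]
tool_rot: [3.141, -0.247, -0.105]
force: [3.8, 0.1, -1.1]
grip_width: 0.494
gripper_force: 122.7
```

servo_tool(
  delta_pos=[
    [0,0,0.217],
    [0,0,0.217],
    [0,0,0.217],
  ],
  angular=[
    [0,-0.035,0],
    [0,-0.035,0],
    [0,-0.035,0],
  ],
)

```text
time: 10.9
eef_pos: [0.5268, -0.2542, 0.0226]
tool_rot: [3.141, -0.141, -0.105]
force: [4.0, 0.9, -2.1]
grip_width: 0.495
gripper_force: 122.5
```

servo_tool(
  delta_pos=[
    [0,0,0.217],
    [0,0,0.217],
  ],
  angular=[
    [0,-0.035,0],
    [0,-0.035,0],
  ],
)

```text
time: 11.1
eef_pos: [0.527, -0.2543, 0.0183]
tool_rot: [3.141, -0.07, -0.105]
force: [2.1, -0.2, -1.6]
grip_width: 0.492
gripper_force: 122.9
```

servo_tool(
  delta_pos=[
    [0,0,0.217],
    [0,0,0.217],
    [0,0,0],
  ],
  angular=[
    [0,-0.035,0],
    [0,-0.035,0],
    [0,0,0],
  ],
)

```text
time: 11.4
eef_pos: [0.5275, -0.2551, 0.0137]
tool_rot: [3.139, -0.001, -0.103]
force: [1.1, -3.3, -1.6]
grip_width: 0.494
gripper_force: 122.7
```

servo_tool(
  delta_pos=[
    [0,0,0.1],
    [0,0,0],
  ],
  angular=[
    [0,0,0],
    [0,0,0],
  ],
)

```text
time: 11.6
eef_pos: [0.5275, -0.2551, 0.0136]
tool_rot: [3.139, -0.003, -0.104]
force: [1.6, -3.5, 1.9]
grip_width: 0.494
gripper_force: 123.4
```

```bash
python3 - <<'E'
from h import *
a=r.get_image("scene"); s=r.sense(); print(s["eef_pos"].round(4),s["tool_rot"].round(3),s["force"].round(1),s["moment"].round(2))
cv2.imwrite("pics/c6.png",cv2.resize(a[120:210,250:370],(800,600),interpolation=cv2.INTER_CUBIC))
E
```

```text
[ 0.5274 -0.255   0.0136] [ 3.139e+00 -3.000e-03 -1.040e-01] [ 1.5 -3.7  2.1] [-0.57 -0.25 -0.02]
```

View pics/c6.png

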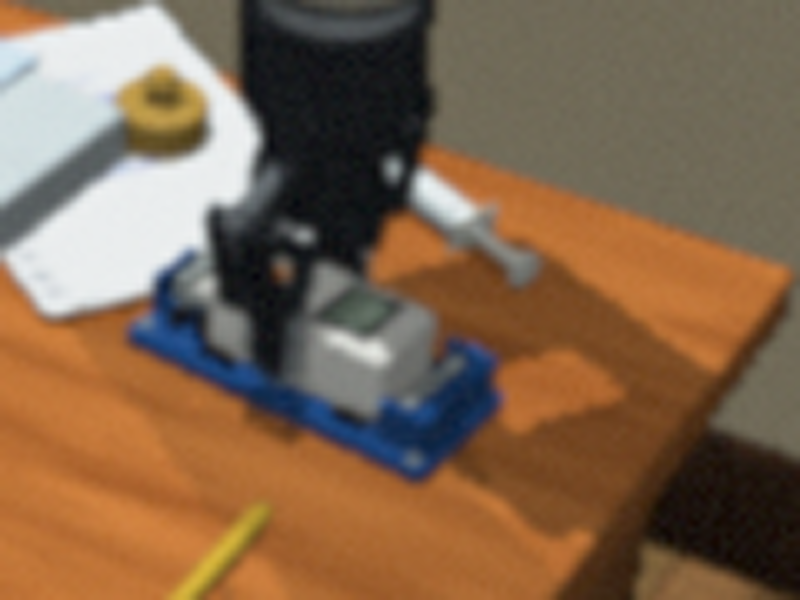

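The logger lies nearly flat in the blue dock. It isn't certain yet that the catch end is fully home, so I'll press harder with a slight nose-down bias.

servo_tool(
  delta_pos=[
    [0,0,0.2],
    [0,0,0.2],
    [0,0,0],
  ],
  angular=[
    [0,-0.01,0],
    [0,-0.01,0],
    [0,0,0],
  ],
)

```text
time: 11.95
eef_pos: [0.5272, -0.2551, 0.0138]
tool_rot: [3.14, 0.021, -0.104]
force: [-10.7, 2.1, 26.4]
grip_width: 0.499
gripper_force: 126.5
```

servo_tool(
  delta_pos=[
    [0,0,0.2],
    [0,0,0.2],
    [0,0,0],
  ],
  angular=[
    [0,-0.01,0],
    [0,-0.01,0],
    [0,0,0],
  ],
)

```text
time: 12.25
eef_pos: [0.5271, -0.2552, 0.0134]
tool_rot: [3.141, 0.042, -0.103]
force: [-18.1, 5.2, 45.9]
grip_width: 0.495
gripper_force: 129.7
```

servo_tool(
  delta_pos=[
    [0,0,-0.3],
    [0,0,-0.3],
    [0,0,0],
  ],
  angular=[
    [0,0.015,0],
    [0,0.015,0],
    [0,0,0],
  ],
)

```text
time: 12.55
eef_pos: [0.5273, -0.2551, 0.0136]
tool_rot: [3.139, 0.008, -0.104]
force: [0.1, -2.3, 10.8]
grip_width: 0.493
gripper_force: 124.6
```

servo_tool(
  delta_pos=[
    [0,0,0],
    [0,0,0],
    [0,0,0],
    [0,0,0],
    [0,0,0],
  ],
  angular=[
    [0,0,0],
    [0,0,0],
    [0,0,0],
    [0,0,0],
    [0,0,0],
  ],
  claw=0,
)

```text
time: 13.05
eef_pos: [0.5263, -0.2536, 0.0101]
tool_rot: [-3.141, 0.011, -0.104]
force: [0.4, -0.0, -0.6]
grip_width: 0.999
gripper_force: 0.0
```

servo_tool(
  delta_pos=[
    [0,0,-2],
    [0,0,-4],
    [0,0,-4],
    [0,0,-4],
    [0,0,0],
  ],
  angular=[
    [0,0,0],
    [0,0,0],
    [0,0,0],
    [0,0,0],
    [0,0,0],
  ],
)

```text
time: 13.55
eef_pos: [0.5327, -0.2568, 0.1583]
tool_rot: [3.135, -0.002, -0.104]
force: [0.0, -1.3, 0.3]
grip_width: 1.004
gripper_force: 0.0
```

```bash
python3 - <<'E'
from h import *
a=r.get_image("scene"); s=r.sense(); print(s["eef_pos"].round(4),s["tool_rot"].round(3),s["force"].round(1))
b=cv2.imread("pics/scene0.png"); cv2.imwrite("pics/scene7.png",a)
f=lambda im,x,y,w,h:cv2.resize(im[y:y+h,x:x+w],(800,300) if 0 else (400,300),interpolation=cv2.INTER_CUBIC)
cv2.imwrite("pics/c7.png",np.hstack([f(b,184,220,80,60),f(a,262,145,80,60)]))
E
```

```text
[ 0.5309 -0.2557  0.1551] [ 3.137e+00  2.000e-03 -1.040e-01] [ 0.3  0.4 -0.3]
```

View pics/c7.png

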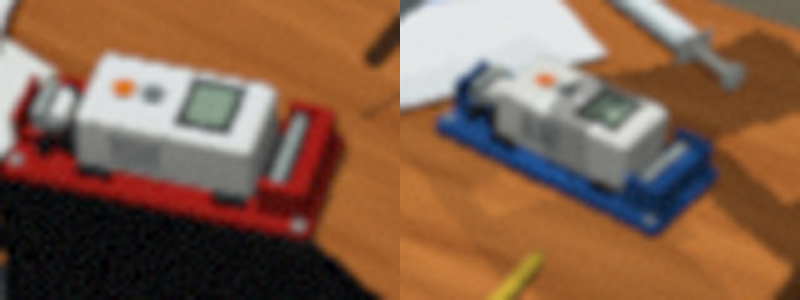

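It looks home, with the logger flat between the roller and the bar. I'll confirm by pressing on the catch end with shut fingers, which also gauges its height.

servo_tool(
  delta_pos=[
    [1.3,0,0],
    [1.3,0,0],
    [0,0,3],
    [0,0,3],
    [0,0,0],
  ],
  angular=[
    [0,0,0],
    [0,0,0],
    [0,0,0],
    [0,0,0],
    [0,0,0],
  ],
  claw=255,
)

```text
time: 14.1
eef_pos: [0.5487, -0.2535, 0.0827]
tool_rot: [-3.136, 0.023, -0.104]
force: [-0.7, 0.1, -1.2]
grip_width: 0.145
gripper_force: 0.0
```

servo_tool(
  delta_pos=[
    [0,0,2],
    [0,0,2],
    [0,0,0.4],
    [0,0,0],
  ],
  angular=[
    [0,0,0],
    [0,0,0],
    [0,0,0],
    [0,0,0],
  ],
)

```text
time: 14.5
eef_pos: [0.5526, -0.2563, 0.0459]
tool_rot: [-3.141, 0.012, -0.104]
force: [-0.6, -0.9, 0.2]
grip_width: -0.0
gripper_force: 0.0
```

servo_tool(
  delta_pos=[
    [0,0,0.1],
    [0,0,0],
  ],
  angular=[
    [0,0,0],
    [0,0,0],
  ],
)

```text
time: 14.7
eef_pos: [0.5537, -0.2572, 0.0464]
tool_rot: [3.14, 0.008, -0.104]
force: [0.8, -0.2, 1.0]
grip_width: 0.0
gripper_force: 0.0
```

servo_tool(
  delta_pos=[
    [0,0,0.1],
    [0,0,0],
  ],
  angular=[
    [0,0,0],
    [0,0,0],
  ],
)

```text
time: 14.9
eef_pos: [0.5532, -0.2569, 0.045]
tool_rot: [3.141, 0.009, -0.104]
force: [-0.4, -0.3, 0.2]
grip_width: 0.004
gripper_force: 0.0
```

servo_tool(
  delta_pos=[
    [0,0,0.2],
    [0,0,0],
  ],
  angular=[
    [0,0,0],
    [0,0,0],
  ],
)

```text
time: 15.1
eef_pos: [0.5534, -0.2571, 0.0441]
tool_rot: [3.141, 0.009, -0.104]
force: [-2.3, 0.5, 6.7]
grip_width: 0.005
gripper_force: 3.3
```

servo_tool(
  delta_pos=[
    [0,0,0.3],
    [0,0,0],
  ],
  angular=[
    [0,0,0],
    [0,0,0],
  ],
)

```text
time: 15.3
eef_pos: [0.5535, -0.2571, 0.044]
tool_rot: [3.141, 0.011, -0.104]
force: [-8.0, 4.5, 20.8]
grip_width: -0.002
gripper_force: 10.3
```

servo_tool(
  delta_pos=[
    [0,0,-1],
    [0,0,-1],
    [-3,0,0],
    [-3,0,0],
    [0,0,0],
  ],
  angular=[
    [0,0,0],
    [0,0,0],
    [0,0,0],
    [0,0,0],
    [0,0,0],
  ],
)

```text
time: 15.8
eef_pos: [0.4893, -0.2489, 0.0588]
tool_rot: [-3.14, 0.015, -0.105]
force: [0.2, 0.6, 0.1]
grip_width: -0.003
gripper_force: 0.0
```

servo_tool(
  delta_pos=[
    [0,0,1],
    [0,0,0.4],
    [0,0,0.1],
    [0,0,0.1],
    [0,0,0],
  ],
  angular=[
    [0,0,0],
    [0,0,0],
    [0,0,0],
    [0,0,0],
    [0,0,0],
  ],
)

```text
time: 16.3
eef_pos: [0.494, -0.2507, 0.0442]
tool_rot: [3.141, 0.009, -0.104]
force: [0.2, -0.5, -0.5]
grip_width: -0.002
gripper_force: 0.1
```

servo_tool(
  delta_pos=[
    [0,0,0.2],
    [0,0,0],
  ],
  angular=[
    [0,0,0],
    [0,0,0],
  ],
)

```text
time: 16.5
eef_pos: [0.4941, -0.2508, 0.044]
tool_rot: [3.141, 0.01, -0.104]
force: [-4.1, 2.9, 11.9]
grip_width: -0.002
gripper_force: 5.4
```

servo_tool(
  delta_pos=[
    [0,0,0.3],
    [0,0,0],
  ],
  angular=[
    [0,0,0],
    [0,0,0],
  ],
)

```text
time: 16.7
eef_pos: [0.4941, -0.2508, 0.044]
tool_rot: [-3.141, 0.011, -0.104]
force: [-9.7, 6.6, 27.1]
grip_width: 0.003
gripper_force: 13.7
```

Both ends touch at z = 0.044, so the logger is flat and fully home. I'll retreat and hand in.

servo_tool(
  delta_pos=[
    [0,0,-2],
    [0,0,-4],
    [0,0,-4],
    [0,0,0],
    [0,0,0],
  ],
  angular=[
    [0,0,0],
    [0,0,0],
    [0,0,0],
    [0,0,0],
    [0,0,0],
  ],
)

```text
time: 17.2
eef_pos: [0.4956, -0.2514, 0.1408]
tool_rot: [3.139, 0.006, -0.104]
force: [-0.5, -0.3, -0.2]
grip_width: -0.002
gripper_force: 0.0
```

```bash
python3 -c "
from workcell import r
print(r.sense()['eef_pos'],r.job_done())"
```

```text
the job is handed in; nothing more can be done
[ 0.49563369 -0.25139485  0.14081206] None
```

The logger is out of the red dock and in the blue read-out dock, and the job was handed in at about 17 s; no verdict came back. Both ends measured flat at home height by touch, but I judged the catch shut only from that and the pictures.

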